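# Stand the stirring stick in the mug, clear of the handle

### The job

Set out the mixing mug: take the long plain stirring stick (the tallest of the three slim tools in the wooden block) and stand it in the mug so that it leans on the rim on the side directly opposite the handle, leaving the handle free to grab. Lower it gently until its foot is on the bottom before you let go, and leave the mug standing upright where it is.

Things in the scene. Friction and masses are not known exactly. Their poses are not given: they have to be found in the camera images.
- stirrer: The stirring stick: plain, round, pale wood, 12 mm in diameter, 200 mm long, 30 g. It starts upright in one of the block's three holes, its foot 10 mm and its top 210 mm above the worktop. Origin: centre of its foot; z axis along the stick to its top.
- stirrer_top (a point): Centre of the stirring stick's top end, 200 mm from its foot.
- block: Dark wooden drying block, fixed, 50 x 190 mm, 50 mm tall. Origin: centre of its underside; y axis along its row of three holes (16 mm wide, 40 mm deep, at y = -65, 0, +65 mm). In any order they hold the stirring stick, a small brush (130 mm long, bristles up) and a short plain stick (105 mm long).
- mug: White straight-sided mug, loose, 350 g, 95 mm tall, 74 mm wide outside, 65 mm clear inside, bottom 5 mm thick. Origin: centre of its underside; z up; y axis points from the mug's axis to its handle, which reaches 75 mm from the axis, below the rim. (Small cups without a handle stand elsewhere: not those.)

How it is judged:
By the outcome, as a careful person would: the job done as asked, in the order asked, and still so for the second after the job is handed in, with the robot touching nothing.
It also fails if it takes over 38 s, if anything falls off the work surface, if the arm or the gripper's body presses on something with over 40 N, if the wrist force passes 120 N, or if a joint passes its speed limit or range.

### The arm

A 7-joint arm with a two-finger parallel gripper is mounted at the origin on a cart in front of the work surface, level with it; the furniture and walls round the work are solid. World frame = base frame: x ahead of the robot, y to its left, z up, the work surface at z = 0. Lengths are in mm, angles in rad, forces in N, time in s.
With the tool pointing down it reaches from about 400 to 875 mm from the base axis. Payload 19.3 kg.
Tool frame: the origin (TCP) lies at the very end of the fingers, on their centre line; the grasp point (between the pads) lies 19 mm behind it (grip_point_offset is the z of the grasp point in the tool frame, in mm); z points along the fingers, x is the direction in which the jaws open and shut, and the axes are right-handed (so a half turn about z gives the same grasp; the last joint's range is limited). The gripper opens to 85 mm and grips with 20 to 120 N. Pads are 22 mm wide; open, the fingers measure 114 mm over their backs; the gripper's body (76 mm by 85 mm) begins 54 mm behind the grasp point. The pads swing forward as they close: fully open they stand 13 mm farther back than shut.
Start: joints at [1.257, 0.521, -0.036, 1.599, 0.021, 1.021, -0.113], TCP at [150.842, -606.516, 231.291] pointing down, gripper open.
Joint ranges: [-2.91, 2.91], [-0.3, 2.13], [-1.5, 1.42], [0.17, 2.43], [-1.26, 4.41], [0.16, 1.93], [-2.52, 2.52]. Speed limits (rad/s): [1.89, 1.89, 2.39, 2.39, 3.01, 3.01, 3.01].

### API

Orientations are given as a 3x3 rotation matrix whose columns are the frame's x, y, z axes.
In Python, from workcell import movep, movel, goto_joints, open_gripper, clamp, wait, inverse_kinematics, read_state, camera, PlanningError, finish_job, grip_point_offset gives the robot as it stands. Calls block until the motion is done:
- movep(position, orientation): joint-space move of the TCP to a pose.
- movel(position, frame=None, max_speed=150, guard=None): straight line of the TCP; frame=None keeps the orientation; max_speed is the mean speed in mm/s. With guard (N) it stops when the force on the tool has changed by that much, and returns True; else False.
- goto_joints(angles): joint-space move.
- open_gripper() and clamp(): open the fingers fully, or close them until they stop; the grip force is fixed at half the most.
- wait(seconds).
- inverse_kinematics(position, orientation): joint angles nearest the present ones, or None.
- read_state(): the state.
- camera(name): name is "side" or "top" or "wrist"; returns a dict with "image" (384x512x3 uint8, blue, green, red), "range_z" (384x512 float32, mm along the optical axis (not along the pixel's ray), 0 where there is no reading), "fx", "fy", "cx", "cy" (pixels), "cam_to_world" (4x4, takes a point from camera to world coordinates). Camera axes: x right, y up, looking along -z (the intrinsics and any distortion apply to the point x, -y, -z); pixel columns grow to the right and rows downward; lengths in mm; the calibration is good to about 2 mm. A picture is of the moment at which its call begins.
A pose or a line that the arm cannot do raises PlanningError and nothing moves.
- finish_job(): hands the job in, once; it reports no verdict.
The state is a dict: "time": time; "qpos": joint angles; "qvel": joint speeds; "joint_efforts": joint torques, N m; "eef_pos": TCP position; "tool_rot": TCP orientation; "ft_force": force on the tool from outside, world axes, zero at the start; "torque": the same for the moment, N m; "finger_gap": finger opening in mm.
Only numpy, scipy, OpenCV 4.12 (cv2) and the standard library are available. Lean on these libraries where they do the work, as an engineer would, in place of code of your own. Each camera call takes 0.05 s, during which the arm holds its last target. There are 200 camera calls.

## Working session

There is one attempt and no reset: what is moved stays moved. The work goes in short steps, each a Python script; the robot and the scene stay as the last script left them, time stands still between calls to the robot, and variables do not carry over. Pictures are saved under pics/ and viewed, about 8 in all and at most 12, crops included, and the job is handed in when it is done.

```bash
mkdir -p pics; cat > h.py <<'E'
import numpy as np, cv2
from workcell import *
def cloud(c):
    z=c["range_z"]; v,u=np.mgrid[0:z.shape[0],0:z.shape[1]]
    P=np.stack([(u-c["cx"])/c["fx"]*z,-(v-c["cy"])/c["fy"]*z,-z,np.ones_like(z)],-1)
    W=P@np.array(c["cam_to_world"]).T
    W=W[...,:3]; W[z<=0]=np.nan
    return W
def rot(zdir,xdir):
    z=np.array(zdir,float);z/=np.linalg.norm(z);x=np.array(xdir,float);x-=z*(x@z);x/=np.linalg.norm(x)
    return np.stack([x,np.cross(z,x),z],1)
E
python3 - <<'E'
from h import *
ims=[]
for n in ("top","side"):
    c=camera(n); np.save(f"{n}.npy",c,allow_pickle=True); ims.append(c["image"])
    print(n,{k:v for k,v in c.items() if k not in("image","range_z")}, np.mean(c["range_z"]>0))
cv2.imwrite("pics/top.png",ims[0]);cv2.imwrite("pics/side.png",ims[1])
s=read_state();print(s["time"],s["tool_rot"],s["finger_gap"],grip_point_offset)
E
```

```text
top {'fx': 382.9259565548578, 'fy': 382.9259565548578, 'cx': 261.712261164109, 'cy': 194.2027755099818, 'cam_to_world': array([[ 1.97043320e-02,  9.97774944e-01, -6.36937998e-02,
         4.31173547e+02],
       [-9.99619918e-01,  1.84320898e-02, -2.05006680e-02,
         2.10271049e+01],
       [-1.92810430e-02,  6.40735429e-02,  9.97758900e-01,
         1.19111933e+03],
       [ 0.00000000e+00,  0.00000000e+00,  0.00000000e+00,
         1.00000000e+00]])} 0.9960784912109375
side {'fx': 360.7034080913725, 'fy': 360.7034080913725, 'cx': 254.33693449700093, 'cy': 189.01090583702072, 'cam_to_world': array([[-9.25440760e-01,  1.38073770e-01, -3.52838539e-01,
         2.01918805e+02],
       [-3.78266147e-01, -3.90203189e-01,  8.39438022e-01,
         7.60448767e+02],
       [-2.17743512e-02,  9.10317036e-01,  4.13338569e-01,
         4.84019613e+02],
       [ 0.00000000e+00,  0.00000000e+00,  0.00000000e+00,
         1.00000000e+00]])} 0.9957987467447916
0.1 [[ 2.41375926e-01 -9.70431643e-01 -2.98606104e-04]
 [-9.70431120e-01 -2.41376106e-01  1.00821680e-03]
 [-1.05048186e-03  4.64173931e-05 -9.99999447e-01]] 85.34950704434196 -18.700000000000003
```

View pics/top.png

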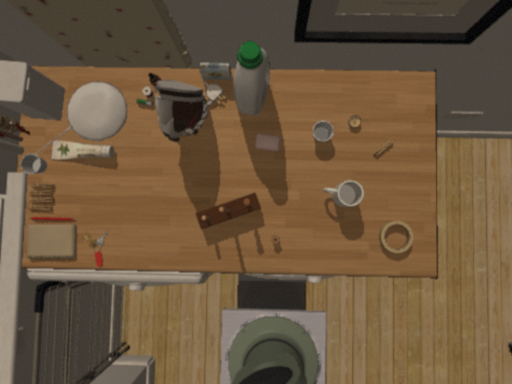

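View pics/side.png

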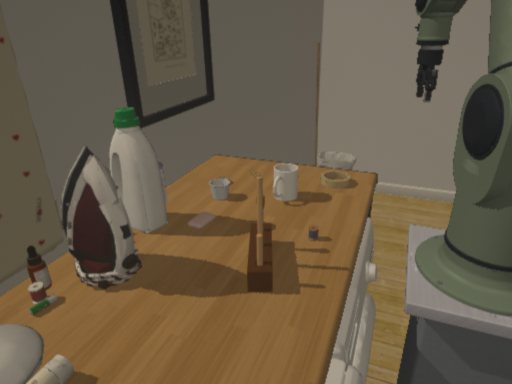

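Top: block at about (228,211), mug at (349,193) with its handle to the left (about +y). Side: the tall stick's top is at about (261,178), and a shorter tool is nearer the camera.

```bash
python3 - <<'E'
from h import *
for n in ("top","side"):
    c=np.load(n+".npy",allow_pickle=True).item(); W=cloud(c); x,y,z=W[...,0],W[...,1],W[...,2]
    print(n,"table z",np.nanmedian(z[(x>350)&(x<500)&(y>-100)&(y<0)]))
    b=(x>300)&(x<460)&(y>0)&(y<220)
    m=b&(z>44)&(z<56); P=np.float32(W[m][:,:2]); 
    if len(P): print("block",len(P),cv2.minAreaRect(P))
    m=b&(z>60)
    k,l=cv2.connectedComponents(m.astype(np.uint8))
    for i in range(1,k):
        Q=W[l==i]; v,u=np.nonzero(l==i); print(" tool",len(Q),Q.mean(0).round(),"zmax",Q[:,2].max().round(),"px",u.min(),u.max(),v.min(),v.max(), "top pt",Q[Q[:,2]>Q[:,2].max()-12].mean(0).round(1))
    b=(x>330)&(x<520)&(y>-320)&(y<-120)
    m=b&(z>85)&(z<105);P=np.float32(W[m][:,:2]); print("rim",len(P),cv2.minEnclosingCircle(P),P.mean(0))
    m=b&(z>20)&(z<105);P=W[m]; print("mug",len(P),P.min(0),P.max(0))
    if n=="top":
        ce=np.array(cv2.minEnclosingCircle(np.float32(W[b&(z>85)&(z<105)][:,:2]))[0])
        d=P[:,:2]-ce; r=np.hypot(*d.T); h=P[(r>46)]; print("handle",h.round(), (h[:,:2]-ce).mean(0))
        cv2.imwrite("pics/crop.png",cv2.resize(c["image"][165:265,185:385],None,fx=4,fy=4,interpolation=cv2.INTER_CUBIC))
E
```

```text
top table z -0.24176282553946749
block 473 ((452.03228759765625, 146.45233154296875), (49.06171417236328, 166.8677215576172), 19.476520538330078)
 tool 43 [453. 143. 169.] zmax 213.0 px 219 228 207 212 top pt [453.6 145.2 209.1]
 tool 26 [431. 204. 101.] zmax 117.0 px 202 208 216 219 top pt [430.9 206.  114.3]
rim 81 ((508.09222412109375, -202.28720092773438), 41.625091552734375) [ 494.39154 -206.23662]
mug 268 [ 367.91445597 -319.72072917   20.79775634] [ 519.66397196 -137.40262886   99.65728315]
handle [[ 520. -137.   54.]
 [ 519. -140.   59.]
 [ 519. -142.   66.]
 [ 518. -144.   72.]
 [ 518. -146.   75.]
 [ 518. -149.   77.]
 [ 518. -152.   76.]
 [ 518. -154.   79.]
 [ 518. -157.   80.]
 [ 517. -138.   46.]
 [ 517. -140.   55.]
 [ 516. -142.   60.]
 [ 516. -144.   68.]
 [ 516. -147.   71.]
 [ 515. -149.   77.]
 [ 515. -151.   78.]
 [ 515. -155.   76.]
 [ 515. -157.   81.]
 [ 516. -147.   28.]
 [ 516. -150.   27.]
 [ 516. -153.   28.]
 [ 516. -156.   28.]
 [ 401. -318.   22.]
 [ 401. -320.   26.]
 [ 398. -318.   22.]
 [ 398. -319.   29.]
 [ 395. -317.   24.]
 [ 392. -317.   24.]
 [ 392. -319.   27.]
 [ 389. -317.   24.]
 [ 389. -320.   26.]
 [ 386. -316.   28.]
 [ 386. -320.   26.]
 [ 383. -315.   21.]
 [ 383. -317.   24.]
 [ 380. -316.   28.]
 [ 377. -316.   27.]
 [ 374. -317.   25.]
 [ 371. -316.   27.]
 [ 368. -318.   21.]] [-49.66608474 -21.842808  ]
side table z -3.1299708191903335
block 558 ((450.37225341796875, 144.10647583007812), (49.660240173339844, 179.37738037109375), 20.646408081054688)
 tool 480 [442. 165. 129.] zmax 208.0 px 256 262 177 259 top pt [449.7 145.6 203. ]
rim 85 ((507.7520446777344, -210.2625732421875), 40.587345123291016) [ 493.93768 -206.03201]
mug 596 [ 376.6446054  -319.23289199   20.14637725] [ 519.76079871 -138.96465287   93.19971223]
```

View pics/crop.png

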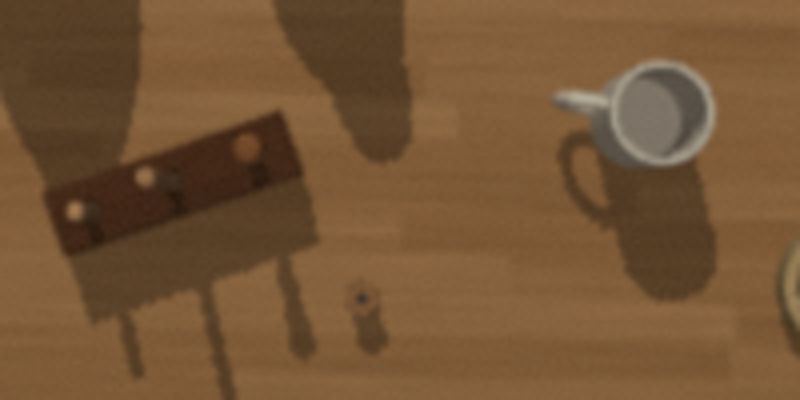

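Crop: the sticks are at about (77,210), (147,178, the tall one, middle hole) and (246,147, the brush). Mug centre is at about (662,112), with the handle tip at (560,98). My box cut the mug off, so I'll widen it.

```bash
python3 - <<'E'
from h import *
for n in ("top","side"):
    c=np.load(n+".npy",allow_pickle=True).item(); W=cloud(c); x,y,z=W[...,0],W[...,1],W[...,2]
    b=(x>450)&(x<600)&(y>-270)&(y<-120)
    m=b&(z>84)&(z<104);P=np.float32(W[m][:,:2]); ce,r=cv2.minEnclosingCircle(P); print(n,"rim",len(P),ce,r,P.min(0),P.max(0),cv2.fitEllipse(cv2.convexHull(P)))
    M=W[b&(z>20)&(z<90)]; d=M[:,:2]-np.array(ce); r=np.hypot(*d.T); h=M[(r>48)&(r<80)]
    print("handle",len(h),h.mean(0).round(1),h.min(0).round(),h.max(0).round(),r.max(), np.degrees(np.arctan2(*(h[:,:2]-ce).mean(0)[::-1])))
E
```

```text
top rim 136 (509.84710693359375, -202.70535278320312) 41.664154052734375 [ 474.71008 -243.01337] [ 544.0277  -161.79573] ((509.54815673828125, -205.72509765625), (70.58702850341797, 80.03800201416016), 176.8012237548828)
handle 33 [ 519.4 -145.8   65.6] [ 515. -155.   27.] [ 525. -137.   82.] 66.86212925425491 80.44893000557809
side rim 139 (507.7520446777344, -210.2625732421875) 40.587345123291016 [ 470.4245  -250.75609] [ 542.44696 -169.76907] ((506.1104431152344, -209.69285583496094), (71.10397338867188, 78.40190124511719), 8.580985069274902)
handle 75 [ 516.6 -147.    53.2] [ 510. -163.   22.] [ 523. -139.   79.] 71.73967795496488 82.03267656978984
```

```bash
python3 - <<'E'
from h import *
h=np.array([.152,.988,0]); xm=np.array([.988,-.152,0])
for s in (1,-1):
    Rv=rot([0,0,-1],s*xm)
    for a in (22,28):
        t=np.radians(a); Rt=rot(h*np.sin(t)-[0,0,np.cos(t)],s*xm)
        print(s,a,[None if q is None else np.round(q,2) for q in (inverse_kinematics([508,-230,330],Rv),inverse_kinematics([452,145,157],Rv),inverse_kinematics([452,145,340],Rv),inverse_kinematics([495,-265,140],Rt),inverse_kinematics([490,-330,340],Rt))])
s=1
movep([500,-230,330],rot([0,0,-1],xm)) if inverse_kinematics([500,-230,330],rot([0,0,-1],xm)) is not None else movep([500,-230,330],rot([0,0,-1],-xm))
c=camera("wrist"); np.save("w.npy",c,allow_pickle=True); cv2.imwrite("pics/w.png",c["image"]); print(c["cam_to_world"],c["fx"],read_state()["time"])
W=cloud(c); x,y,z=W[...,0],W[...,1],W[...,2]
b=(x>450)&(x<600)&(y>-270)&(y<-120)
P=np.float32(W[b&(z>88)&(z<104)][:,:2])
if len(P)>20: print(len(P),cv2.minEnclosingCircle(P),cv2.fitEllipse(cv2.convexHull(P)))
M=W[b&(z>20)&(z<90)]; d=M[:,:2]-[508.5,-208]; r=np.hypot(*d.T); H=M[(r>50)&(r<80)]
print(len(H),H.mean(0),H.max(0)) if len(H) else 0
E
```

```text
1 22 [array([ 0.67,  0.35, -0.48,  1.63,  0.17,  1.2 ,  0.01]), array([ 0.43,  0.68, -1.21,  2.02,  0.77,  1.  , -1.32]), array([ 0.46,  0.32, -1.11,  1.79,  0.3 ,  1.22, -0.89]), array([ 0.94,  0.69, -0.54,  1.71, -0.04,  0.95,  0.36]), array([ 1.01,  0.54, -0.53,  1.39, -0.09,  1.41,  0.39])]
1 28 [array([ 0.67,  0.35, -0.48,  1.63,  0.17,  1.2 ,  0.01]), array([ 0.43,  0.68, -1.21,  2.02,  0.77,  1.  , -1.32]), array([ 0.46,  0.32, -1.11,  1.79,  0.3 ,  1.22, -0.89]), array([ 1.  ,  0.74, -0.56,  1.67, -0.1 ,  1.01,  0.44]), array([ 1.05,  0.59, -0.56,  1.36, -0.15,  1.46,  0.42])]
-1 22 [array([-0.45,  0.6 ,  1.23,  1.69, -0.59,  1.29, -2.39]), array([ 0.46,  0.72, -1.27,  2.02,  0.81,  1.05,  1.78]), array([ 0.55,  0.38, -1.26,  1.79,  0.38,  1.25,  2.17]), array([ 0.44,  0.65,  0.22,  1.74, -0.56,  1.03, -2.31]), array([ 0.48,  0.52,  0.31,  1.43, -0.46,  1.47, -2.42])]
-1 28 [array([-0.45,  0.6 ,  1.23,  1.69, -0.59,  1.29, -2.39]), array([ 0.46,  0.72, -1.27,  2.02,  0.81,  1.05,  1.78]), array([ 0.55,  0.38, -1.26,  1.79,  0.38,  1.25,  2.17]), array([ 0.49,  0.7 ,  0.21,  1.7 , -0.63,  1.12, -2.24]), array([ 0.52,  0.56,  0.32,  1.39, -0.54,  1.55, -2.37])]
[[ 9.88151300e-01  1.47207602e-01  4.34388083e-02  5.11032133e+02]
 [-1.53481533e-01  9.48946111e-01  2.75580656e-01 -1.61883950e+02]
 [-6.53520615e-04 -2.78982439e-01  9.60295981e-01  4.71991462e+02]
 [ 0.00000000e+00  0.00000000e+00  0.00000000e+00  1.00000000e+00]] 331.4747135798199 2.0417
746 ((510.3358154296875, -211.14073181152344), 36.79128646850586) ((510.3800354003906, -211.23171997070312), (72.7919692993164, 73.2628173828125), 78.92679595947266)
148 [ 521.2030929  -150.17013828   73.03034833] [ 526.96193328 -139.97005404   81.53912206]
```

View pics/w.png

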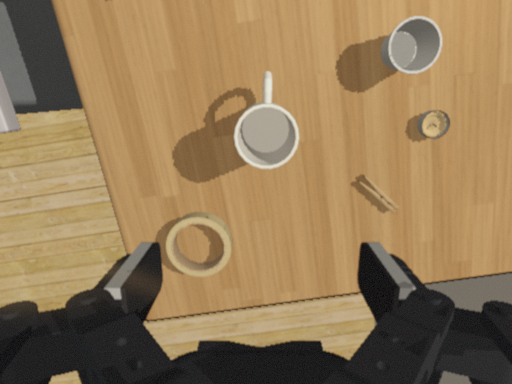

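The wrist view puts the mug at (267,136) with its handle up at (268,85). That gives centre (510.3,-211.2) and handle direction about 79.9°. Next is the stick.

```bash
cat >> h.py <<'E'
C=np.array([510.3,-211.2,0]); hd=np.array([.175,.9846,0]); hd/=np.linalg.norm(hd); xm=np.array([hd[1],-hd[0],0])
Rv=rot([0,0,-1],xm)
def Rt(a):
    t=np.radians(a); return rot(hd*np.sin(t)-np.array([0,0,np.cos(t)]),xm)
E
python3 - <<'E'
from h import *
movep([452,145,290],Rv)
c=camera("wrist"); W=cloud(c)
m=(abs(W[...,0]-452)<45)&(abs(W[...,1]-145)<45)&(W[...,2]>195)&(W[...,2]<220)
Q=W[m]; print(len(Q),Q.mean(0),Q.min(0),Q.max(0)) if len(Q) else print("none")
p=np.array([452,145.,0])
if len(Q)>15:
    t=np.median(Q[Q[:,2]>205],axis=0); print(t); 
    if np.hypot(*(t-p)[:2])<8: p[:2]=t[:2]
movel([p[0],p[1],290]); print(movel([p[0],p[1],157],guard=8))
clamp(); s=read_state(); print(s["time"],s["finger_gap"],s["eef_pos"],s["ft_force"])
movel([p[0],p[1],300]); s=read_state(); print(s["time"],s["finger_gap"],s["eef_pos"],s["ft_force"])
c=camera("side"); np.save("s2.npy",c,allow_pickle=True); cv2.imwrite("pics/s2.png",c["image"])
W=cloud(c); e=s["eef_pos"]
m=(abs(W[...,0]-e[0])<50)&(abs(W[...,1]-e[1])<50)&(W[...,2]>100)&(W[...,2]<e[2]-15)
k,l,st,_=cv2.connectedComponentsWithStats(m.astype(np.uint8)); print(st)
i=1+st[1:,4].argmax();Q=W[l==i];print(len(Q),Q.min(0),Q.max(0))
for z in range(130,290,20):
    q=Q[abs(Q[:,2]-z)<10]
    if len(q):print(z,np.median(q,0).round(1))
E
```

```text
285 [454.5241738  145.02076973 207.42747955] [448.43961168 137.90099529 195.07624581] [460.12177643 149.54187016 212.03722959]
[454.28616265 144.32666293 209.54591021]
False
5.4667 10.76633845413703 [454.38447679 144.43895516 157.1776457 ] [-2.13526159e+00  4.65872379e-03  5.50131151e+00]
6.5667 10.347422521990353 [453.94854629 144.14548921 299.26382359] [-0.11644045 -0.3074124  -1.30621673]
[[     0      0    512    384 196227]
 [   256    141      7     64    381]]
381 [444.2243632  138.50873709 149.37855371] [457.28186553 150.27512115 284.25706807]
150 [448.9 146.1 154.6]
170 [448.3 146.3 170.2]
190 [448.8 146.3 190.1]
210 [447.9 146.3 209.7]
230 [449.6 146.6 230. ]
250 [449.6 146.6 250.3]
270 [449.  146.5 270.6]
```

View pics/s2.png

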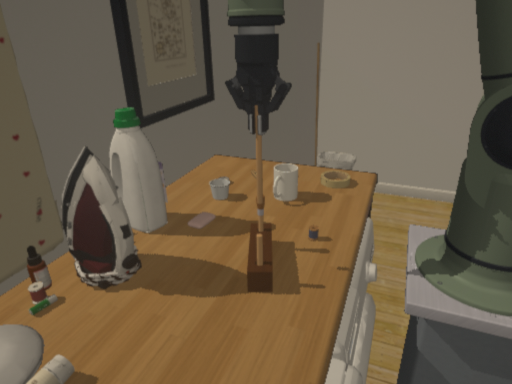

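The stick is held vertically, with its foot at about (259,222), clear of the block. Now I'll raise it, tilt it and insert it.

```bash
cat >> h.py <<'E'
L=147.
def tcp(foot,a): return foot-Rt(a)[:,2]*L
E
python3 - <<'E'
from h import *
a=22; t=np.tan(np.radians(a))
def foot(z): return C+hd*(-16+(95-z)*t)+np.array([0,0,z])
e=read_state()["eef_pos"]
movel([e[0],e[1],350])
movep(tcp(foot(155),a),Rt(a))
s=read_state();print(s["time"],s["finger_gap"],s["ft_force"])
c=camera("side");W=cloud(c);m=(abs(W[...,0]-C[0])<60)&(W[...,1]<-190)&(W[...,1]>-310)&(W[...,2]>120)&(W[...,2]<tcp(foot(155),a)[2]-10)
Q=W[m]; A=np.c_[Q[:,2],np.ones(len(Q))]; 
print(len(Q),Q.min(0)); k=np.linalg.lstsq(A,Q[:,:2],rcond=None)[0]; print("at z155",k[0]*155+k[1],"expected",foot(155),"slope",k[0],"exp",-hd*t)
print(movel(tcp(foot(20),a),max_speed=80,guard=5)); s=read_state();print(s["eef_pos"]+s["tool_rot"][:,2]*L,s["ft_force"])
print(movel(tcp(foot(0),a),max_speed=15,guard=2.5)); s=read_state();print(s["time"],s["eef_pos"]+s["tool_rot"][:,2]*L,s["ft_force"])
c=camera("side");top=camera("top")
im=np.hstack([cv2.resize(c["image"][60:260,200:400],(400,400)),cv2.resize(top["image"][140:240,310:410],(400,400))]);cv2.imwrite("pics/in.png",im)
E
```

```text
8.7917 10.083366988836794 [ 0.30808794  0.50523464 -0.62844368]
184 [ 485.35269856 -302.6351887   150.38227073]
at z155 [ 498.97023807 -248.6955368 ] expected [ 503.25794349 -250.82062193  155.        ] slope [-0.06555261 -0.39354844] exp [-0.07070239 -0.39779186 -0.        ]
False
[ 512.95604358 -197.3836122    20.27193011] [0.14543906 0.05000843 0.76450399]
True
11.7333 [ 513.7149931  -192.12276486    6.92869974] [-0.19492252 -2.16320365  5.79294251]
```

View pics/in.png

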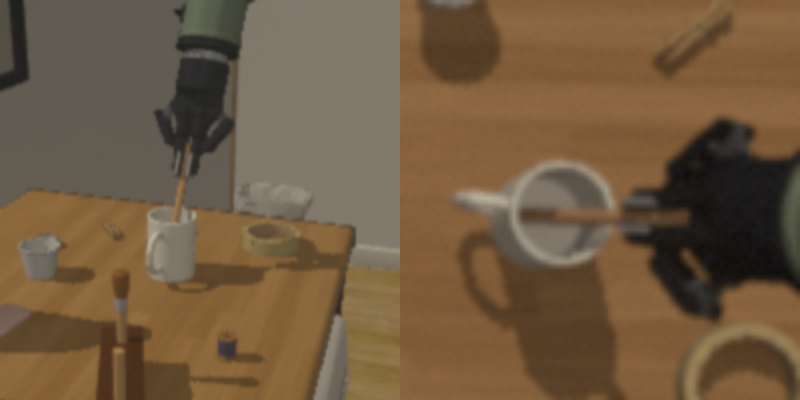

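The foot is on the bottom (6.9 mm measured, 7.2 expected). In the top inset the stick crosses the rim opposite the handle. Next I'll pivot it about its foot until it is at the rim, then release.

```bash
python3 - <<'E'
from h import *
s=read_state(); F=s["eef_pos"]+s["tool_rot"][:,2]*L
for a in (24,26,27):
    f=F.copy(); f[2]=5.2+6*np.sin(np.radians(a))
    g=movel(tcp(f,a),frame=Rt(a),max_speed=25,guard=4); s=read_state(); print(a,g,s["ft_force"].round(2) if hasattr(s["ft_force"],"round") else s["ft_force"])
    if g: break
wait(.3); s=read_state(); print(s["time"],s["ft_force"])
c=camera("side");top=camera("top");np.save("t3.npy",top,allow_pickle=True)
im=np.hstack([cv2.resize(c["image"][60:260,200:400],(400,400)),cv2.resize(top["image"][140:240,310:410],(400,400))]);cv2.imwrite("pics/in2.png",im)
W=cloud(top);x,y,z=W[...,0],W[...,1],W[...,2]
print("handle tip",W[(abs(x-520)<25)&(y>-152)&(y<-125)&(z>25)&(z<90)].max(0))
E
```

```text
24 True [-0.42 -0.93  2.81]
12.3417 [ 0.08088022 -0.0674285   0.38706943]
handle tip [ 525.19879821 -136.94000238   83.48358171]
```

View pics/in2.png

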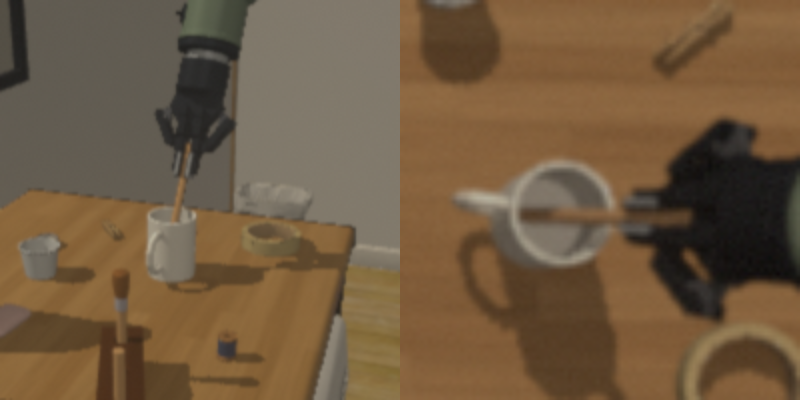

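The guard tripped because the preload fell away, so the force is now about 0. I'll continue the pivot.

```bash
python3 - <<'E'
from h import *
s=read_state(); F=s["eef_pos"]+s["tool_rot"][:,2]*L; print(F, np.degrees(np.arccos(-s["tool_rot"][2,2])))
F=C+hd*((F-C)@hd)+np.array([0,0,0])
for a in (24,25.5,26.5,27.5):
    f=F.copy(); f[2]=5+6*np.sin(np.radians(a))
    g=movel(tcp(f,a),frame=Rt(a),max_speed=20,guard=2); wait(.15); s=read_state(); print(a,g,np.round(s["ft_force"],2),s["time"])
    if g: break
top=camera("top");W=cloud(top);x,y,z=W[...,0],W[...,1],W[...,2]
print("handle tip",W[(abs(x-520)<25)&(y>-152)&(y<-125)&(z>25)&(z<90)].max(0))
E
```

```text
[ 514.00222509 -190.20486528    7.72698524] 22.97980465375568
24 False [ 0.51  0.2  -0.92] 12.8583
25.5 True [-0.2  -1.43  3.22] 13.2833
handle tip [ 525.26170253 -137.15542204   80.03350223]
```

```bash
python3 - <<'E'
from h import *
s=read_state(); F0=s["eef_pos"]+s["tool_rot"][:,2]*L; a0=np.degrees(np.arccos(-s["tool_rot"][2,2])); print(F0,a0,(F0-C)@hd)
F=C+hd*((F0-C)@hd)
for a in (a0,a0+1.2,a0+2.4,a0+3.4):
    f=F.copy(); f[2]=F0[2]+.8+6*(np.sin(np.radians(a))-np.sin(np.radians(a0)))
    g=movel(tcp(f,a),frame=Rt(a),max_speed=20,guard=3 if a>a0 else None); wait(.15); s=read_state(); print(a,g,np.round(s["ft_force"],2),s["time"])
    if g: break
s=read_state(); F0=s["eef_pos"]+s["tool_rot"][:,2]*L; a0=np.degrees(np.arccos(-s["tool_rot"][2,2])); print(F0,a0,(F0-C)@hd)
c=camera("side");top=camera("top")
im=np.hstack([cv2.resize(c["image"][130:230,230:330],(400,400)),cv2.resize(top["image"][140:240,310:410],(400,400))]);cv2.imwrite("pics/in3.png",im)
W=cloud(top);x,y,z=W[...,0],W[...,1],W[...,2]
print("handle tip",W[(abs(x-520)<25)&(y>-152)&(y<-125)&(z>25)&(z<90)].max(0))
E
```

```text
[ 513.92884137 -189.72539065    7.48638334] 25.606956801406362 21.77827074448084
25.606956801406362 False [-0.4  -0.11 -0.12] 13.7333
26.80695680140636 False [ 0.65  0.2  -0.95] 14.1833
28.00695680140636 False [-0.52 -0.16  0.5 ] 14.6333
29.00695680140636 False [ 0.   -0.08  0.63] 15.0583
[ 514.09112793 -189.5664765     8.60320618] 29.016944512199654 21.963132021816833
handle tip [ 525.05625969 -137.31984198   84.35365777]
```

View pics/in3.png

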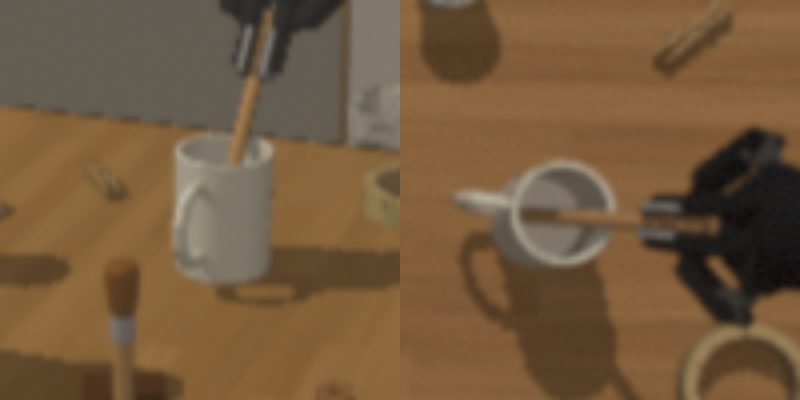

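The stick is now at the rim opposite the handle, and the mug hasn't moved. To stop the foot skidding on release, I'll bring it close to the handle-side wall at the matching angle (about 30°), seat it and let go.

```bash
python3 - <<'E'
from h import *
def rep(n):
    s=read_state(); F=s["eef_pos"]+s["tool_rot"][:,2]*L; print(n,F.round(1),round((F-C)@hd,1),np.round(s["ft_force"],2),round(s["time"],2),s["finger_gap"]); return F
a=30.; F=C+hd*25.5; F[2]=5+6*np.sin(np.radians(a))+1.0
print(movel(tcp(F,a),frame=Rt(a),max_speed=15,guard=4)); wait(.2); rep("moved")
F[2]-=2.5; print(movel(tcp(F,a),max_speed=5,guard=1.5)); wait(.2); rep("seated")
open_gripper(); wait(.3); rep("open")
s=read_state(); e=s["eef_pos"]; zt=s["tool_rot"][:,2]
movel(e-zt*110,max_speed=100); 
p=read_state()["eef_pos"]; movel(p+np.array([0,-60,80]),max_speed=150); wait(.5); rep("away")
c=camera("side");top=camera("top")
im=np.hstack([cv2.resize(c["image"][100:250,210:360],(400,400)),cv2.resize(top["image"][140:240,310:410],(400,400))]);cv2.imwrite("pics/end.png",im)
W=cloud(top);x,y,z=W[...,0],W[...,1],W[...,2]
print("handle tip",W[(abs(x-520)<25)&(y>-152)&(y<-125)&(z>25)&(z<90)].max(0))
for n,c in (("top",top),("side",c)):
    W=cloud(c);x,y,z=W[...,0],W[...,1],W[...,2]
    m=(abs(x-505)<70)&(y<-190)&(y>-340)&(z>108)&(z<195); Q=W[m]
    if len(Q)>10:
        k=np.linalg.lstsq(np.c_[Q[:,2],np.ones(len(Q))],Q[:,:2],rcond=None)[0]; r=k[0]*98+k[1]-C[:2]; print(n,len(Q),"zmax",Q[:,2].max(),"axis@98 rel",r,"handle,cross:",r@hd[:2],r@xm[:2],"slope",k[0]@hd[:2],k[0]@xm[:2])
E
```

```text
False
moved [ 514.8 -186.2    9. ] 25.4 [ 0.26 -0.64 -0.25] 15.62 10.214391783487558
True
seated [ 514.7 -186.1    7.6] 25.5 [ 0.65 -1.75  4.36] 16.17 10.439494243457784
open [ 514.5 -185.9    7.5] 25.6 [-0.89  0.22  0.75] 17.18 85.4481362897033
away [ 504.8 -299.6  182.3] -88.0 [0.73 0.04 0.35] 19.74 85.8128461114016
handle tip [ 525.20176903 -136.87376518   78.98089617]
top 113 zmax 183.01633613122988 axis@98 rel [ -5.40874465 -19.11018151] handle,cross: -19.761800845431154 -1.9811066446192647 slope -0.6074469042585695 0.005386515729351659
side 102 zmax 178.6727342357221 axis@98 rel [ -9.95817363 -24.58866567] handle,cross: -25.951874029109746 -5.501630276983129 slope -0.5847204471079819 0.010235262498957612
```

View pics/end.png

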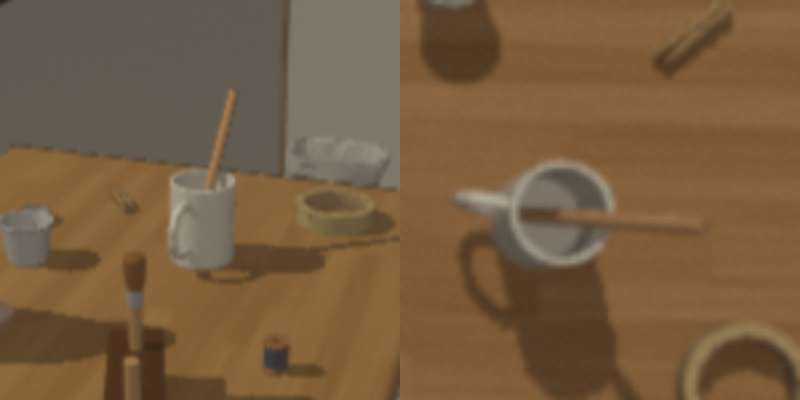

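The stick stands leaning on the rim opposite the handle, with the mug upright and unmoved and the robot clear. I'll hand it in.

```bash
python3 -c "
from workcell import *
finish_job(); print(read_state()['time'])"
```

```text
the job is handed in; nothing more can be done
the job is handed in; nothing more can be done
```

The stirring stick now stands in the mug, leaning on the rim on the side directly opposite the handle. I handed the job in at about 20 s of the 38 s allowed.

I took the tallest stick from the block's middle hole, tilted it and lowered it under force guard until its foot touched the mug's bottom. I then moved the foot towards the handle-side wall, pivoted the stick over to the rim, seated it again (contact about 4 N) and let go.

**Last checks:**
- **Lean:** about 30–31°, in line with the handle axis; the slope sideways is about 0.01.
- **Mug:** upright, with its handle tip within about 1 mm of where it started.
- **Robot:** clear of everything, with the fingers open.

**Disagreements:**
- **Rim position:** the top and side cameras differ by about 6 mm on where the stick crosses the rim. They put it 20 and 26 mm from the mug's centre, and 2 and 5.5 mm to one side. Both put it on the side opposite the handle.
- **Guard stops:** during the pivot the force guard stopped the arm early twice, first when the contact load eased and then when the foot pressed on the bottom again. I raised the stick slightly and carried on.

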